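# Pack the juicer's feed chute

### The arm

A 6-joint arm with a two-finger parallel gripper is mounted at the origin on a cart in front of the work surface, level with it; the furniture and walls round the work are solid. World frame = base frame: x ahead of the robot, y to its left, z up, the work surface at z = 0. Lengths are in m, angles in rad, forces in N, time in s.
With the tool pointing down it reaches from about 0.375 to 0.975 m from the base axis. Payload 3.8 kg.
Tool frame: the origin (TCP) lies midway between the tips of the shut fingers; the grasp point (between the pads) lies 19 mm behind it; z points along the fingers, y is the line along which they close (so a half turn about z gives the same grasp; the last joint's range is limited). The gripper opens to 85 mm and grips with 20 to 120 N. Pads are 22 mm wide; open, the fingers measure 114 mm over their backs; the gripper's body (76 mm by 85 mm) begins 54 mm behind the grasp point. The pads swing forward as they close: fully open they stand 13 mm farther back than shut.
Start: joints at [1.091, 0.264, 1.604, -0, 1.274, -0.037], TCP at [0.289, 0.61, 0.231] pointing down, gripper open.
Joint ranges: [-2.63, 2.63], [-0.94, 2.18], [0.31, 2.57], [-1.31, 4.45], [0, 2.66], [-2.55, 2.55]. Speed limits (rad/s): [2.57, 2.57, 3.14, 3.14, 3.14, 3.14].

### API

Orientations are given as a rotation vector (axis times angle).
In Python, from workcell import status, read_camera, workorder, masks_of gives the robot as it stands.
- The arm moves only by the tool drive_tool, never from a script. Its argument "rows" is a list of rows, each a list of 7 numbers: the turn, a rotation vector about the tool's x, y, z in degrees, then the shift along the tool's x, y, z in m, then the opening, from 0 (shut) to 1 (fully open). In form: [[ax, ay, az, tx, ty, tz, claw], ...]. A call has 1 to 8 rows; each row shifts and turns the commanded pose from where the row before left it, along the tool's axes as they then stand; what a row does not reach is not made up. A row lasts 1/12 s, in which the tool goes at most 41.7 mm and 7.16 degrees, less where a joint would pass 70% of its speed; a pose out of reach is approached as far as the arm can. A call is refused whole if a number of a shift passes 0.0417 or a number of a turn 7.16, either way. A call with a gripper value outside its range is refused whole. The fingers move at their own pace and stop on an object; "force" is the grip in N (left out, the last holds). Time passes only in rows, so rows that do not move let the fingers close. It gives the time, the measured TCP pose, the force, the opening and the grip force at its end, in the units of the state.
- status.read_state(): the state, without advancing time (a new reading comes with each control period).
- read_camera(name): name is "scene" or "top" or "wrist"; returns a dict with "color" (480x640x3 uint8, red, green, blue), "intrinsics" (3x3 intrinsics, pixels), "world_from_camera" (4x4, takes a point from camera to world coordinates); the wrist camera has in their place "mount" (4x4, takes a point from camera to tool coordinates, whose origin is the TCP and whose axes are the flange's). Camera axes: x right, y up, looking along -z (the intrinsics and any distortion apply to the point x, -y, -z); pixel columns grow to the right and rows downward; lengths in m; the calibration is good to about 2 mm. A picture is of the moment at which its call begins: read the wrist's pose just before it. There is no depth.
- workorder.finish_job(): hands the job in; it is judged then, once.
Trained networks look in a picture, given as the dict that the camera call returned (one of the last four; its "shot" number tells which), for a name from the list of things; names that differ only in an ending like _2 or _b are one class to them, and where a whole thing is asked for, a point or a joint stands for the part that bears it (a point fixed in the world has none). Each returns a list of dicts, best first, with "score" (0 to 1); they miss things now and then, are a little off and sometimes report something else, mostly with a low value. They report only what shows in the picture. A call takes as long as a camera call. They do not tell look-alikes from the thing itself.
- masks_of(picture, name): "mask" (480x640 bool, what is visible of it) and "bbox" ([left, top, right, bottom] in pixels, round what is visible of it).
The state is a dict: "time": time; "q": joint angles; "joint_vel": joint speeds; "joint_torque": joint torques, N m; "tool_pos": TCP position; "tcp_rot": TCP orientation; "wrist_force": force on the tool from outside, world axes, zero at the start; "torque": the same for the moment, N m; "width": opening from 0.0 (shut) to 1.0 (fully open); "grip_force": force on a finger pad.
Only numpy, scipy, OpenCV 4.12 (cv2) and the standard library are available. Lean on these libraries where they do the work, as an engineer would, in place of code of your own. Each camera call takes 0.05 s, during which the arm holds its last target. There are 200 camera calls.

### The job

Drop the loose carrot length into the chute of the hand juicer, on top of the one that has caught on the flaps, then use the pusher to press both down past the flaps until they bottom out firmly on the screw. Draw the pusher out so that both flaps spring shut over the carrots, and stand it upright on the chopping board again. Leave the other things where they are.

Things in the scene. Friction and masses are not known exactly. Their poses are not given: they have to be found in the camera images.
- juicer: White hand-cranked juicer with a suction foot, fixed on the worktop behind the chopping board. Origin on the worktop under the axis of its upright clear feed chute; z up, x along the barrel towards the crank, whose knob ends 165 mm from the axis at 130 mm height. Nothing on it stands higher than the chute's mouth.
- chute_mouth (a point): Centre of the chute's open top, 205 mm above the worktop. The chute is a round tube of 33 mm bore, 39 mm outside, flared over its top 8 mm to a 41 mm mouth, 47 mm outside. 63 mm below the mouth two flaps hinged on facing walls lie level and bar the bore; they swing only down (14 mm sweep), yield to a push of 4 to 8 N, then easier, and spring shut when nothing is between them.
- chute_floor (a point): Centre of the bottom of the chute, the flat of the juicer's screw, on the chute's axis 137 mm below the mouth (68 mm above the worktop). Two carrot lengths standing on it reach 56 mm up, 4 mm below the flaps' sweep.
- flap_a (a joint): One flap in the chute: 0 rad shut (level), 1.57 hanging straight down, pushed aside.
- flap_b (a joint): The flap facing it: 0 rad shut, 1.57 hanging down.
- carrot_in_chute_center (a point): Centre of the carrot length that is already in the chute, resting on the flaps: an upright cylinder, 28 mm diameter, 28 mm long, 20 g, z along its length.
- carrot_on_board_center (a point): Centre of the same kind of carrot length (28 mm diameter, 28 mm long, 20 g) that stands on end on the chopping board; z along its length. The board's top is 22 mm above the worktop.
- pusher: White plastic pusher standing upright on the board; origin at the centre of its foot, z up its axis, 136 mm long, 80 g. Round shaft 27 mm in diameter from the chamfered foot to 88 mm, collar 45 mm in diameter from 88 to 92 mm, round grip 27 mm in diameter to 128 mm, bead of 31 mm at the top. Foot on two carrots at the bottom of the chute, its collar is 7 mm above the mouth.
- board: Wooden chopping board, fixed, 230 x 340 x 22 mm, origin at the centre of its underside, y along its length, in front of the juicer. The carrot and the pusher stand on its half farther from the robot, in either order.
- garlic: Garlic bulb, 60 mm, on the near part of the board. A bystander; origin at its underside.
- lemon: Lemon, 78 x 55 x 56 mm, on the near part of the board. A bystander; origin at its underside.
- pepper_mill: Wooden pepper mill, 170 mm high, 58 mm wide, right of the juicer. A bystander; origin at its underside.
- salt_shaker: Glass salt shaker, 90 mm high, 44 mm wide, by the pepper mill. A bystander; origin at its underside.
- mug: White mug of tea, 101 mm high, right of the board. A bystander; origin at its underside.
Mind the look-alikes: they are no part of the job. Of the things that look like the pusher, the middle-sized one is meant.

How it is judged:
On the way:
1. both carrot lengths are down on the screw, one on the other, with the pusher pressing on the upper one with more than 4 N (z of carrot_in_chute_center in the frame of chute_floor below 0.0175 m and z of carrot_on_board_center in the frame of chute_floor below 0.0455 m and horizontal distance between carrot_on_board_center and chute_floor below 0.008 m and contact force between pusher and carrot_on_board above 4 N), for 0.2 s.
At the end, for the whole second after the job is handed in: Both carrot lengths stand one on the other at the bottom of the chute (within 3.5 mm of fully down, within 8 mm of its axis), both flaps are shut above them (less than 0.15 rad open), and the pusher stands upright (within 0.1 rad), released and at rest, on the chopping board (z of carrot_in_chute_center in the frame of chute_floor below 0.0175 m and horizontal distance between each of carrot_in_chute_center, carrot_on_board_center and chute_floor below 0.008 m and z of carrot_on_board_center in the frame of chute_floor below 0.0455 m and value of joint each of flap_a, flap_b below 0.15 rad and angle between pusher's own z axis and vertical below 0.1 rad and z of pusher in the frame of board between 0.017 and 0.027 m and x of pusher in the frame of board between -0.115 and 0.115 m and y of pusher in the frame of board between -0.17 and 0.17 m and linear speed of pusher below 0.03 m/s); the robot touches nothing.
It fails at once if a bystander (garlic, lemon, pepper mill, salt shaker or mug) is moved by more than 40 mm (distance of any of garlic, lemon, pepper_mill, salt_shaker, mug from where it was at the start of the episode above 0.04 m).
It also fails if it takes over 58 s, if anything falls off the work surface, if the arm or the gripper's body presses on something with over 40 N, if the wrist force passes 120 N, or if a joint passes its speed limit or range.

## Working session

There is one attempt and no reset: what is moved stays moved. The work goes in short steps, Python scripts to look and compute and a tool call to move; the robot and the scene stay as the last step left them, time stands still between calls to the robot, and variables do not carry over. Pictures are saved under pics/ and viewed, at most 10 in all, crops included, and the job is handed in when it is done.

Besides the shell and the picture viewer there is one more tool, called as name(argument=value, ...), one argument or row to a line, values as JSON. drive_tool: Moves the arm, as the interface text tells. Its arguments: {"type":"object","properties":{"rows":{"type":"array"},"force":{"type":"number"}},"required":["rows"]}

```bash
mkdir -p pics; ls; cat > h.py <<'E'
import numpy as np, cv2
from workcell import status, read_camera, workorder, masks_of
def save(p,name,crop=None,scale=1):
    im=p["color"][:,:,::-1]
    if crop: l,t,r,b=crop; im=im[t:b,l:r]
    cv2.imwrite("pics/"+name,cv2.resize(np.ascontiguousarray(im),None,fx=scale,fy=scale,interpolation=cv2.INTER_CUBIC))
def pose(p):
    if "world_from_camera" in p: return np.array(p["world_from_camera"])
    raise Exception
def ray(p,u,v,T=None):
    T=pose(p) if T is None else T
    K=np.array(p["intrinsics"]); d=np.linalg.inv(K)@[u,v,1.]; d=np.array([d[0],-d[1],-d[2]])
    return T[:3,3],T[:3,:3]@d
def onz(p,u,v,z,T=None):
    o,d=ray(p,u,v,T); return o+d*(z-o[2])/d[2]
def proj(p,X,T=None):
    T=pose(p) if T is None else T
    c=np.linalg.inv(T)@np.r_[X,1]; K=np.array(p["intrinsics"]); q=K@[c[0],-c[1],-c[2]]; return q[:2]/q[2]
E
python3 - <<'E'
from h import *
for n in ["scene","top"]:
    p=read_camera(n); print(n,[k for k in p],np.round(p["intrinsics"],1).tolist(),np.round(p["world_from_camera"],3).tolist())
    save(p,n+".png")
    for t in ["juicer","carrot_on_board_center","carrot_in_chute_center","pusher","board","garlic","lemon","pepper_mill","salt_shaker","mug"]:
        print(t,[(round(m["score"],2),[int(x) for x in m["bbox"]]) for m in masks_of(p,t)])
print(status.read_state())
E
```

```text
pics
scene ['color', 'intrinsics', 'world_from_camera', 'shot'] [[595.1, 0.0, 313.8], [0.0, 595.1, 235.9], [0.0, 0.0, 1.0]] [[-0.982, 0.173, -0.081, 0.332], [-0.191, -0.867, 0.46, 0.269], [0.009, 0.467, 0.884, 1.271], [0.0, 0.0, 0.0, 1.0]]
juicer [(0.72, [162, 235, 267, 318])]
carrot_on_board_center [(0.64, [293, 236, 306, 253])]
carrot_in_chute_center [(0.56, [162, 235, 266, 316])]
pusher [(0.77, [186, 318, 217, 362]), (0.56, [280, 272, 301, 308]), (0.56, [409, 268, 422, 290])]
board [(0.79, [271, 210, 383, 354])]
garlic [(0.56, [348, 221, 373, 244])]
lemon [(0.74, [334, 295, 361, 324])]
pepper_mill []
salt_shaker [(0.73, [160, 237, 267, 319]), (0.55, [268, 170, 279, 197]), (0.24, [297, 128, 345, 176])]
mug [(0.79, [297, 128, 347, 172]), (0.73, [349, 220, 372, 244])]
top ['color', 'intrinsics', 'world_from_camera', 'shot'] [[433.4, 0.0, 314.4], [0.0, 433.4, 240.8], [0.0, 0.0, 1.0]] [[0.008, 0.981, -0.193, 0.206], [-1.0, 0.008, 0.0, -0.321], [0.002, 0.193, 0.981, 1.183], [0.0, 0.0, 0.0, 1.0]]
juicer [(0.97, [233, 128, 311, 203])]
carrot_on_board_center [(0.44, [316, 223, 329, 232])]

[... 381 characters left out ...]
]
{'time': 1.1, 'q': array([ 1.09106959e+00,  2.63888192e-01,  1.60399771e+00,  8.88848027e-06,
        1.27370485e+00, -3.68888610e-02]), 'joint_vel': array([-9.69682226e-04, -5.25692267e-06,  5.25510361e-04,  3.12889905e-04,
        1.37830786e-03,  8.77184356e-04]), 'joint_torque': array([-2.42614160e-04, -5.15083551e+01, -3.67724311e+01, -2.46476111e-04,
        1.15402763e-03, -5.41119107e-06]), 'tool_pos': array([0.28923083, 0.60988796, 0.23128892]), 'tcp_rot': array([-6.89940460e-01, -3.06488792e+00, -6.30219377e-06]), 'wrist_force': array([ 0.74900456, -0.88875832,  0.77152666]), 'torque': array([ 0.01165674, -0.00840129,  0.0015928 ]), 'grip_force': 0.0, 'width': 0.9990610032017319}
```

```bash
python3 - <<'E'
import cv2
a=cv2.imread("pics/scene.png")[110:380,150:450]; b=cv2.imread("pics/top.png")[110:320,190:460]
cv2.imwrite("pics/s2.png",cv2.resize(a,None,fx=2.2,fy=2.2,interpolation=2)); cv2.imwrite("pics/t2.png",cv2.resize(b,None,fx=2.8,fy=2.8,interpolation=2))
E
```

```text
(no output)
```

View pics/s2.png

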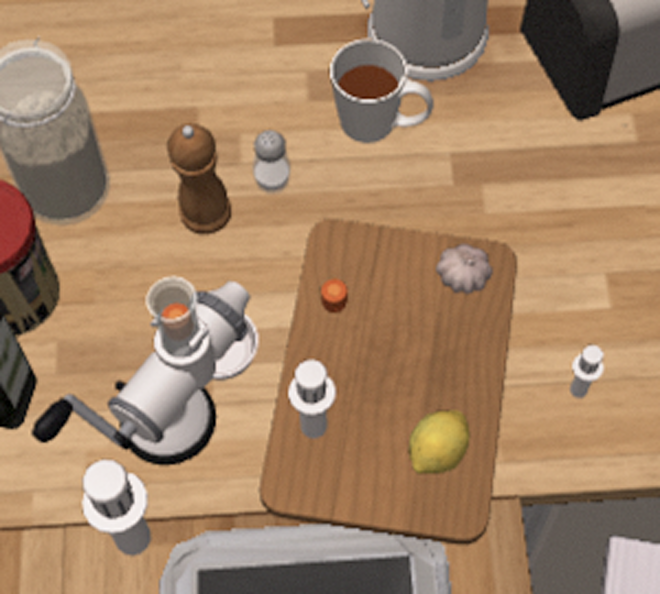

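View pics/t2.png

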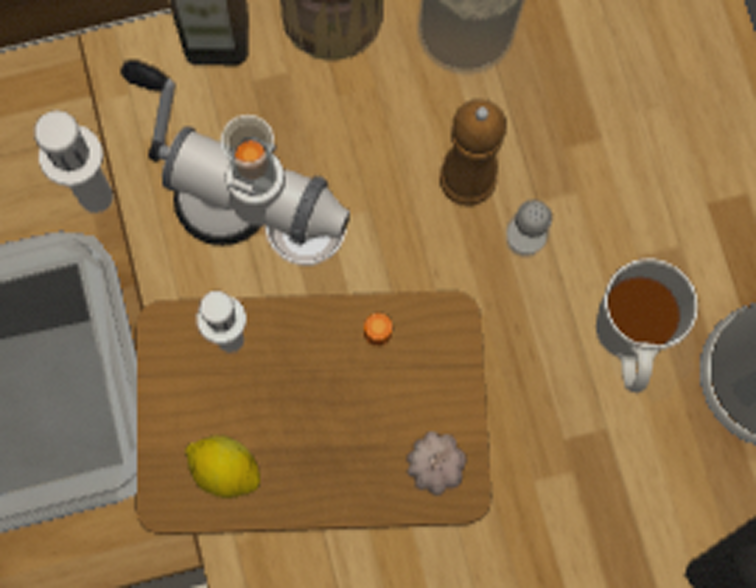

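```bash
python3 - <<'E'
from h import *
P={n:read_camera(n) for n in ["scene","top"]}
px={"scene":{"mouth":((171,293),.205),"carrot":((334,290),.05),"ptop":((311,374),.158),"collar":((312,393),.114)},
"top":{"mouth":((248,140),.205),"carrot":((378,326),.05),"ptop":((217,305),.158),"collar":((222,318),.114)}}
for n,d in px.items():
    for k,((u,v),z) in d.items():
        u,v=(u/2.2+150,v/2.2+110) if n=="scene" else (u/2.8+190,v/2.8+110)
        print(n,k,np.round(onz(P[n],u,v,z),4))
for n,(u,v,zs) in {"L":(200,322,0),"S":(418,272,0)}.items(): pass
# mask-based for orange carrot on board and sizes
for n in P:
    p=P[n]; hsv=cv2.cvtColor(p["color"],cv2.COLOR_RGB2HSV)
    m=((hsv[...,0]<14)&(hsv[...,1]>190)&(hsv[...,2]>150)).astype(np.uint8)
    N,l,s,c=cv2.connectedComponentsWithStats(m)
    print(n,[(s[i].tolist(),np.round(c[i],1).tolist()) for i in range(1,N) if s[i][4]>20])
a=P["scene"]["color"][255:375,165:435,::-1]
cv2.imwrite("pics/conf.png",cv2.resize(a,None,fx=2.9,fy=2.9,interpolation=2))
E
```

```text
scene mouth [ 0.5966 -0.2353  0.205 ]
scene carrot [ 0.4685 -0.3456  0.05  ]
scene ptop [ 0.4598 -0.2014  0.158 ]
scene collar [ 0.4598 -0.2009  0.114 ]
top mouth [ 0.594  -0.2345  0.205 ]
top carrot [ 0.4681 -0.3497  0.05  ]
top ptop [ 0.4606 -0.207   0.158 ]
top collar [ 0.4595 -0.2069  0.114 ]
scene []
top [([274, 161, 10, 6, 21], [278.7, 162.9]), ([320, 222, 10, 9, 43], [324.9, 226.3])]
```

View pics/conf.png

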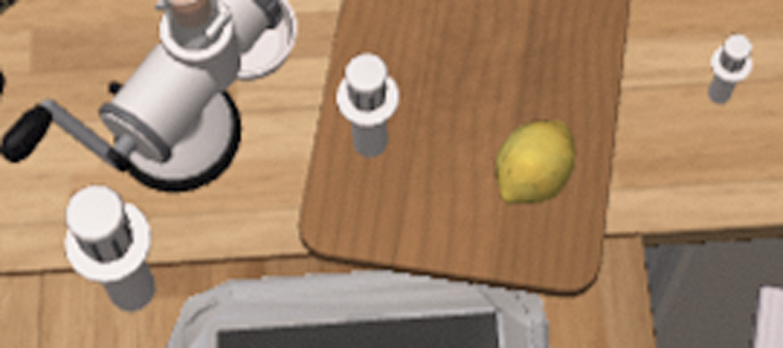

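drive_tool(
  rows=[
    [0, 0, 7.1, 0, 0, -0.01, 1],
    [0, 0, 7.1, 0, 0, -0.01, 1],
    [0, 0, 7.1, 0, 0, -0.01, 1],
    [0, 0, 7.1, 0, 0, -0.01, 1],
    [0, 0, 7.1, 0, 0, 0, 1],
    [0, 0, 7.1, 0, 0, 0, 1],
    [0, 0, 7.1, 0, 0, 0, 1],
    [0, 0, 7.1, 0, 0, 0, 1],
  ],
)

```text
time: 1.87
tool_pos: [0.2892, 0.6099, 0.2714]
tcp_rot: [-2.072, -2.362, -0.0]
wrist_force: [-0.0, 0.7, -0.4]
width: 1.002
grip_force: 0.0
```

```bash
cat > plan.py <<'E'
# plan a straight, level move with turn per row; prints tool-axis shifts in mm
import sys,json; from h import *
from scipy.spatial.transform import Rotation as R
def plan(goal,n,az=0):
    s=status.read_state(); p=np.array(s["tool_pos"]); r=R.from_rotvec(s["tcp_rot"]).as_matrix(); g=np.array(goal)
    step=(g-p)/n
    for i in range(n):
        print(np.round(1000*r.T@step).astype(int).tolist()); r=r@R.from_rotvec([0,0,np.radians(az)]).as_matrix()
E
python3 - <<'E'
from plan import *
s=status.read_state(); print(s["time"],s["tool_pos"],R.from_rotvec(s["tcp_rot"]).as_matrix().round(3).tolist())
plan([0.468,-0.348,0.25],26,7.1)
# spout tip & board corners
P=read_camera("top")
for u,v,z in [(314,187,.13),(314,187,.1),(311,180,.13),(300,205,.02)]: print(onz(P,u,v,z).round(3))
E
```

```text
1.8667 [0.28923115 0.60991575 0.27142429] [[-0.13, 0.991, 0.0], [0.991, 0.13, 0.0], [0.0, 0.0, -1.0]]
[-37, 2, 1]
[-37, 7, 1]
[-36, 11, 1]
[-34, 15, 1]
[-32, 20, 1]
[-29, 23, 1]
[-26, 27, 1]
[-23, 30, 1]
[-19, 32, 1]
[-15, 34, 1]
[-10, 36, 1]
[-6, 37, 1]
[-1, 37, 1]
[4, 37, 1]
[8, 37, 1]
[13, 35, 1]
[17, 33, 1]
[21, 31, 1]
[25, 28, 1]
[28, 25, 1]
[31, 21, 1]
[33, 17, 1]
[35, 13, 1]
[36, 9, 1]
[37, 4, 1]
[37, 0, 1]
[ 0.552 -0.319  0.13 ]
[ 0.562 -0.319  0.1  ]
[ 0.571 -0.312  0.13 ]
[ 0.536 -0.281  0.02 ]
```

drive_tool(
  rows=[
    [0, 0, 7.1, -0.037, 0.006, 0, 1],
    [0, 0, 7.1, -0.036, 0.011, 0, 1],
    [0, 0, 7.1, -0.035, 0.015, 0, 1],
    [0, 0, 7.1, -0.033, 0.019, 0, 1],
    [0, 0, 7.1, -0.031, 0.023, 0, 1],
    [0, 0, 7.1, -0.028, 0.026, 0, 1],
    [0, 0, 7.1, -0.025, 0.029, 0, 1],
    [0, 0, 7.1, -0.022, 0.031, 0, 1],
  ],
)

```text
time: 2.58
tool_pos: [0.3723, 0.3154, 0.2714]
tcp_rot: [2.944, 1.097, 0.001]
wrist_force: [1.1, 0.4, 0.2]
width: 1.0
grip_force: 0.0
```

```bash
python3 - <<'E'
from plan import *
s=status.read_state(); print(R.from_rotvec(s["tcp_rot"]).as_matrix().round(3).tolist())
E
```

```text
[[0.756, 0.654, 0.001], [0.654, -0.756, 0.0], [0.001, 0.0, -1.0]]
```

drive_tool(
  rows=[
    [0, 0, 6.8, -0.02, 0.031, 0, 1],
    [0, 0, 6.8, -0.016, 0.034, 0, 1],
    [0, 0, 6.8, -0.012, 0.036, 0, 1],
    [0, 0, 6.8, -0.008, 0.037, 0, 1],
    [0, 0, 6.8, -0.003, 0.038, 0, 1],
    [0, 0, 6.8, 0.001, 0.038, 0, 1],
    [0, 0, 0, 0.007, 0.038, 0, 1],
    [0, 0, 0, 0.007, 0.038, 0, 1],
  ],
)

```text
time: 3.25
tool_pos: [0.4207, 0.0156, 0.2717]
tcp_rot: [3.142, 0.011, 0.002]
wrist_force: [1.4, 1.0, 0.0]
width: 0.999
grip_force: 0.0
```

drive_tool(
  rows=[
    [0, 0, 0, 0.007, 0.038, 0, 1],
    [0, 0, 0, 0.007, 0.038, 0, 1],
    [0, 0, 0, 0.007, 0.038, 0, 1],
    [0, 0, 0, 0.007, 0.038, 0, 1],
    [0, 0, 0, 0.007, 0.038, 0, 1],
    [0, 0, 0, 0.007, 0.038, 0.02, 1],
    [0, 0, 0, 0.007, 0.038, 0.02, 1],
    [0, 0, 0, 0, 0.038, 0.02, 1],
  ],
)

```text
time: 3.92
tool_pos: [0.4715, -0.2844, 0.2137]
tcp_rot: [3.14, 0.011, 0.004]
wrist_force: [0.5, -0.3, 0.1]
width: 1.002
grip_force: 0.0
```

```bash
python3 - <<'E'
from plan import *
s=status.read_state(); print(s["q"].round(3),s["tool_pos"].round(4),R.from_rotvec(s["tcp_rot"]).as_matrix().round(3).tolist())
p=read_camera("wrist"); save(p,"w1.png"); print(np.round(p["intrinsics"],1).tolist(),np.round(p["mount"],4).tolist())
E
```

```text
[-0.588  0.039  1.894  0.     1.206  0.976] [ 0.4715 -0.2844  0.2137] [[1.0, 0.007, 0.003], [0.007, -1.0, -0.001], [0.003, 0.001, -1.0]]
[[352.2, 0.0, 318.4], [0.0, 352.2, 240.4], [0.0, 0.0, 1.0]] [[-0.0006, 0.9565, 0.2917, 0.0736], [1.0, 0.0006, 0.0001, 0.0007], [-0.0001, 0.2917, -0.9565, -0.1433], [0.0, 0.0, 0.0, 1.0]]
```

View pics/w1.png

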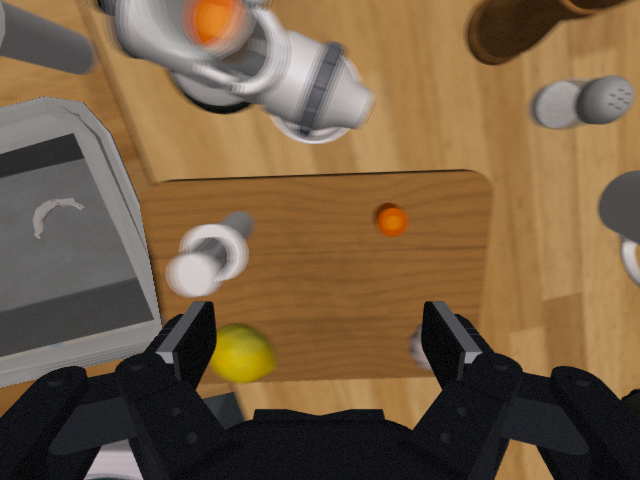

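```bash
cat >> plan.py <<'E'
def wrist():
    s=status.read_state(); p=read_camera("wrist"); T=np.eye(4); T[:3,:3]=R.from_rotvec(s["tcp_rot"]).as_matrix(); T[:3,3]=s["tool_pos"]
    return s,p,T@np.array(p["mount"])
def orange(p):
    hsv=cv2.cvtColor(p["color"],cv2.COLOR_RGB2HSV); m=((hsv[...,0]<14)&(hsv[...,1]>200)&(hsv[...,2]>150)).astype(np.uint8)
    N,l,st,c=cv2.connectedComponentsWithStats(m); return [(st[i].tolist(),c[i]) for i in range(1,N) if st[i][4]>40]
E
python3 - <<'E'
from plan import *
s,p,T=wrist(); print(s["tool_pos"].round(4),s["joint_vel"].round(3))
for st,c in orange(p): print(st,c.round(1),onz(p,*c,.05,T).round(4))
K=proj(p,[.468,-.348,.05],T); print(K)
m=masks_of(p,"pusher")
for a in m: print(a["score"],a["bbox"])
save(p,"w2.png",(150,0,430,300),2)
E
```

```text
[ 0.4688 -0.2891  0.2086] [ 0.059 -0.051  0.066  0.038  0.127  0.13 ]
[162, 0, 24, 33, 401] [172.   15.8] [ 0.6251 -0.1801  0.05  ]
[370, 205, 30, 30, 472] [384.9 219.3] [ 0.4692 -0.3489  0.05  ]
[383.89976453 220.70784943]
0.91 [152.9, 210.3, 243.8, 296.6]
```

View pics/w2.png

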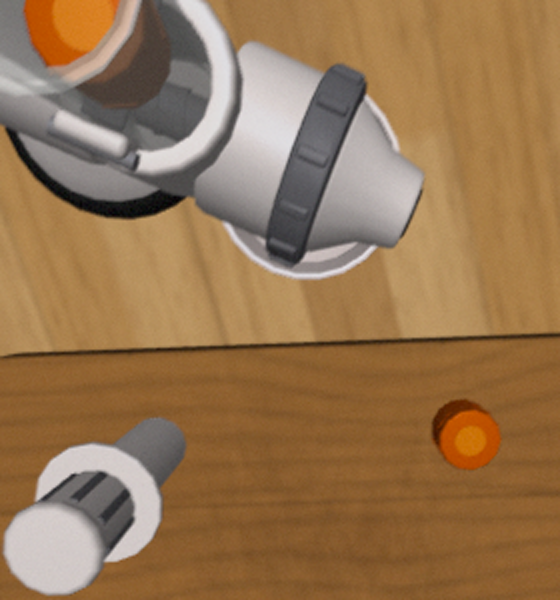

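drive_tool(
  rows=[
    [0, 0, 0, 0, 0.03, 0.03, 1],
    [0, 0, 0, 0, 0.03, 0.03, 1],
    [0, 0, 0, 0, 0, 0.03, 1],
    [0, 0, 0, 0, 0, 0.03, 1],
    [0, 0, 0, 0, 0, 0, 1],
    [0, 0, 0, 0, 0, 0, 1],
    [0, 0, 0, 0, 0, 0, 1],
  ],
)

```text
time: 4.65
tool_pos: [0.472, -0.3409, 0.0968]
tcp_rot: [3.14, 0.009, 0.003]
wrist_force: [-0.2, -0.9, 0.8]
width: 1.002
grip_force: 0.0
```

```bash
python3 - <<'E'
from plan import *
s,p,T=wrist(); print(s["tool_pos"].round(4),s["joint_vel"].round(3),R.from_rotvec(s["tcp_rot"]).as_matrix().round(4).tolist())
for st,c in orange(p): print(st,c.round(1),onz(p,*c,.05,T).round(4))
E
```

```text
[ 0.472  -0.3409  0.0968] [-0.002 -0.02  -0.025 -0.003 -0.007  0.003] [[1.0, 0.0057, 0.0021], [0.0058, -1.0, -0.0015], [0.0021, 0.0015, -1.0]]
[310, 249, 45, 43, 1083] [331.8 269.9] [ 0.4699 -0.3494  0.05  ]
```

drive_tool(
  rows=[
    [0, 0, 0, -0.002, 0.008, 0.01, 1],
    [0, 0, 0, 0, 0, 0.02, 1],
    [0, 0, 0, 0, 0, 0.02, 1],
    [0, 0, 0, 0, 0, 0.014, 1],
    [0, 0, 0, 0, 0, 0, 1],
    [0, 0, 0, 0, 0, 0, 1],
    [0, 0, 0, 0, 0, 0, 1],
  ],
)

```text
time: 5.28
tool_pos: [0.4698, -0.35, 0.0322]
tcp_rot: [3.14, 0.007, 0.003]
wrist_force: [-0.6, -0.0, 0.4]
width: 1.0
grip_force: 0.0
```

drive_tool(
  rows=[
    [0, 0, 0, 0, 0, 0, 0],
    [0, 0, 0, 0, 0, 0, 0],
    [0, 0, 0, 0, 0, 0, 0],
    [0, 0, 0, 0, 0, 0, 0],
    [0, 0, 0, 0, 0, 0, 0],
    [0, 0, 0, 0, 0, 0, 0],
    [0, 0, 0, 0, 0, 0, 0],
    [0, 0, 0, 0, 0, 0, 0],
  ],
  force=30,
)

```text
time: 5.95
tool_pos: [0.4691, -0.3493, 0.0313]
tcp_rot: [3.141, 0.006, 0.001]
wrist_force: [0.2, 0.6, 4.3]
width: 0.309
grip_force: 29.9
```

```bash
python3 - <<'E'
from plan import *
# pusher & mouth from last good wrist picture pixels (pose at that time approx)
s=status.read_state(); print(s["width"],s["grip_force"],s["tool_pos"].round(4),s["wrist_force"])
E
```

```text
0.3093158815129031 29.92203419096768 [ 0.4691 -0.3493  0.0313] [0.22539792 0.62650894 4.26031112]
```

drive_tool(
  rows=[
    [0, 0, 0, 0, 0, -0.02, 0],
    [0, 0, 0, 0, 0, -0.04, 0],
    [0, 0, 0, 0, 0, -0.04, 0],
    [0, 0, 0, 0, 0, -0.04, 0],
    [0, 0, 0, 0, 0, -0.04, 0],
    [0, 0, 0, 0, 0, -0.04, 0],
    [0, 0, 0, 0.014, -0.014, 0, 0],
    [0, 0, 0, 0.025, -0.02, 0, 0],
  ],
)

```text
time: 6.62
tool_pos: [0.5081, -0.3173, 0.2552]
tcp_rot: [3.136, 0.001, 0.008]
wrist_force: [-0.1, -0.8, -0.5]
width: 0.313
grip_force: 29.6
```

drive_tool(
  rows=[
    [0, 0, 0, 0.012, -0.01, 0, 0],
    [0, 0, 0, 0, 0, 0, 0],
    [0, 0, 0, 0, 0, 0, 0],
    [0, 0, 0, 0, 0, 0, 0],
    [0, 0, 0, 0, 0, 0, 0],
  ],
)

```text
time: 7.03
tool_pos: [0.5186, -0.3051, 0.2497]
tcp_rot: [-3.141, -0.006, 0.003]
wrist_force: [1.3, -0.6, -0.9]
width: 0.311
grip_force: 29.6
```

```bash
python3 - <<'E'
from plan import *
s,p,T=wrist(); print(s["time"],s["tool_pos"].round(4),s["width"],s["joint_vel"].round(3))
for X in ([.595,-.235,.205],[.46,-.204,.158],[.46,-.204,.114]): print(proj(p,X,T).round(1))
for t in ("pusher","juicer"): print([(a["score"],a["bbox"]) for a in masks_of(p,t)])
save(p,"w3.png")
E
```

```text
7.0333 [ 0.5186 -0.3051  0.2497] 0.311164543888024 [-0.006 -0.004 -0.003  0.003 -0.     0.003]
[179.4 126.5]
[182.1 317.2]
[200.9 291.7]
[(0.75, [163.8, 247.7, 241.5, 333.4]), (0.59, [0.0, 68.2, 104.5, 142.7])]
[(0.73, [79.1, 0.9, 336.4, 190.1])]
```

View pics/w3.png

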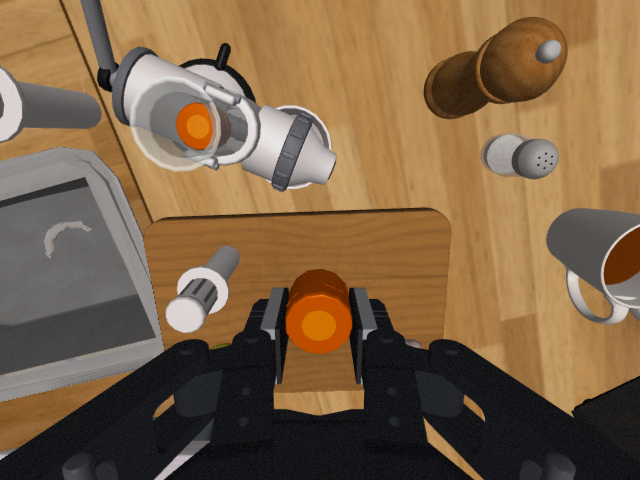

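```bash
python3 - <<'E'
from plan import *
s,p,T=wrist()
for (u,v,z) in [(182,122,.205),(186,311,.158),(203.5,288.5,.114)]: print(onz(p,u,v,z,T).round(4))
im=p["color"][55:190,110:260,::-1].copy(); im=cv2.resize(im,None,fx=4,fy=4,interpolation=2)
def ring(c,z,r,col):
    for P in range(0,360,6):
        X=[c[0]+r*np.cos(np.radians(P)),c[1]+r*np.sin(np.radians(P)),z]; q=(proj(p,X,T)-[110,55]+.5)*4-.5; cv2.circle(im,tuple(int(a) for a in q),1,col,-1)
c=onz(p,182,122,.205,T); ring(c,.205,.0235,(0,0,255)); ring(c,.205,.0205,(0,255,0)); ring(c,.142,.0165,(255,0,0))
cv2.imwrite("pics/ring.png",im)
E
```

```text
[ 0.5976 -0.2366  0.205 ]
[ 0.4653 -0.2075  0.158 ]
[ 0.4633 -0.2066  0.114 ]
```

View pics/ring.png

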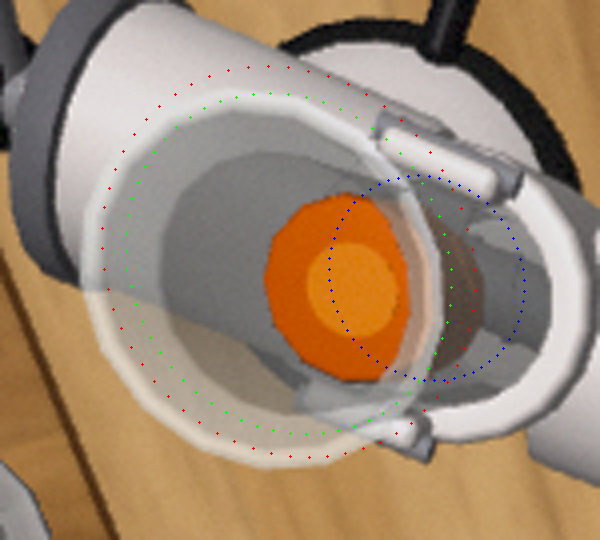

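```bash
python3 - <<'E'
from plan import *
s,p,T=wrist()
print(s["time"],(onz(p,319,325,s["tool_pos"][2]-.0093,T)-s["tool_pos"]).round(4), onz(p,175.5,126,.205,T).round(4))
plan([.5955,-.234,.25],3)
E
```

```text
7.2333 [-0.0162 -0.001  -0.0093] [ 0.5958 -0.233   0.205 ]
[26, -24, 0]
[26, -24, 0]
[26, -24, 0]
```

drive_tool(
  rows=[
    [0, 0, 0, 0.026, -0.024, 0, 0],
    [0, 0, 0, 0.026, -0.024, 0, 0],
    [0, 0, 0, 0.025, -0.023, 0, 0],
    [0, 0, 0, 0, 0, 0, 0],
    [0, 0, 0, 0, 0, 0, 0],
    [0, 0, 0, 0, 0, 0, 0],
    [0, 0, 0, 0, 0, 0, 0],
  ],
)

```text
time: 7.87
tool_pos: [0.5955, -0.2342, 0.2505]
tcp_rot: [3.141, 0.005, -0.001]
wrist_force: [0.0, -0.2, -0.1]
width: 0.309
grip_force: 29.7
```

```bash
python3 - <<'E'
from plan import *
s,p,T=wrist(); print(s["time"],s["tool_pos"].round(4),proj(p,[.5957,-.2335,.205],T),R.from_rotvec(s["tcp_rot"]).as_matrix()[:,2].round(4))
im=p["color"][180:380,200:440,::-1].copy(); im=cv2.resize(im,None,fx=3,fy=3,interpolation=2)
for r in (.0235,.0205):
  for a in range(0,360,5):
    q=(proj(p,[.5957+r*np.cos(np.radians(a)),-.2335+r*np.sin(np.radians(a)),.205],T)-[200,180]+.5)*3-.5; cv2.circle(im,tuple(int(t) for t in q),1,(0,0,255),-1)
cv2.imwrite("pics/over.png",im)
E
```

```text
7.8667 [ 0.5955 -0.2342  0.2505] [315.9502341  266.71913852] [-6.e-04 -3.e-04 -1.e+00]
```

View pics/over.png

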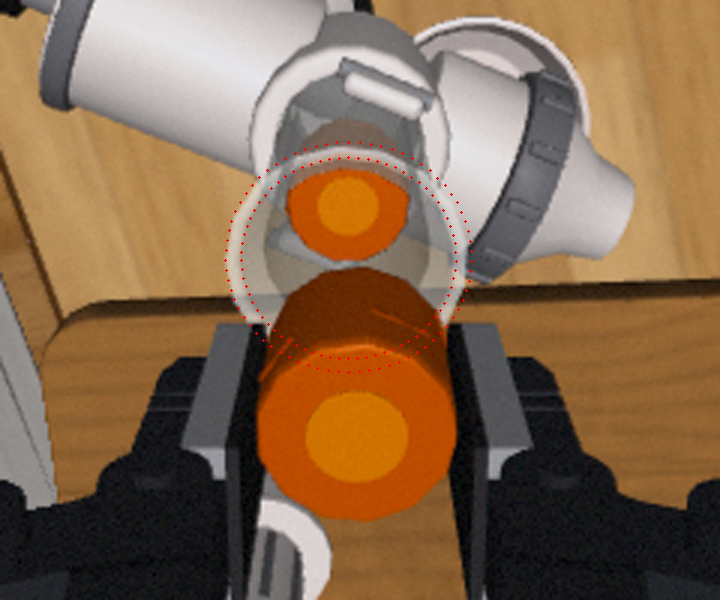

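drive_tool(
  rows=[
    [0, 0, 0, 0, -0.0005, 0.015, 0],
    [0, 0, 0, 0, 0, 0.015, 0],
    [0, 0, 0, 0, 0, 0.013, 0],
    [0, 0, 0, 0, 0, 0, 0],
    [0, 0, 0, 0, 0, 0, 0],
    [0, 0, 0, 0, 0, 0, 0],
  ],
)

```text
time: 8.42
tool_pos: [0.596, -0.2333, 0.2081]
tcp_rot: [-3.142, -0.005, 0.0]
wrist_force: [0.2, -0.2, -0.0]
width: 0.309
grip_force: 29.7
```

drive_tool(
  rows=[
    [0, 0, 0, 0, 0, 0, 0.6],
    [0, 0, 0, 0, 0, 0, 0.6],
    [0, 0, 0, 0, 0, 0, 0.6],
    [0, 0, 0, 0, 0, 0, 0.6],
    [0, 0, 0, 0, 0, 0, 0.6],
  ],
)

```text
time: 8.83
tool_pos: [0.5963, -0.2329, 0.2079]
tcp_rot: [3.141, 0.006, 0.0]
wrist_force: [0.4, -0.3, -0.6]
width: 0.601
grip_force: 0.0
```

drive_tool(
  rows=[
    [0, 0, 0, 0, 0, -0.03, 1],
    [0, 0, 0, -0.04, 0, -0.03, 1],
    [0, 0, 0, -0.04, 0, -0.01, 1],
    [0, 0, 0, -0.02, 0, 0, 1],
    [0, 0, 0, 0, 0, 0, 1],
    [0, 0, 0, 0, 0, 0, 1],
    [0, 0, 0, 0, 0, 0, 1],
  ],
)

```text
time: 9.42
tool_pos: [0.5034, -0.2333, 0.2726]
tcp_rot: [3.142, 0.006, 0.001]
wrist_force: [0.2, 0.1, -0.1]
width: 1.002
grip_force: 0.0
```

```bash
python3 - <<'E'
from plan import *
s,p,T=wrist(); print(s["time"],s["tool_pos"].round(4),s["wrist_force"])
a=p["color"][:,:,::-1]; q=proj(p,[.595,-.234,.205],T).astype(int); print(q)
for st,c in orange(p): print(st,c.round(1))
print([(m["score"],m["bbox"]) for m in masks_of(p,"pusher")])
save(p,"after.png",(80,60,480,360),2)
E
```

```text
9.4167 [ 0.5034 -0.2333  0.2726] [ 0.24704431  0.07472646 -0.07923287]
[318  99]
[297, 72, 45, 49, 1131] [318.8  96.4]
[(0.86, [262.1, 229.7, 313.6, 303.0]), (0.42, [367.1, 408.6, 371.8, 410.2])]
```

View pics/after.png

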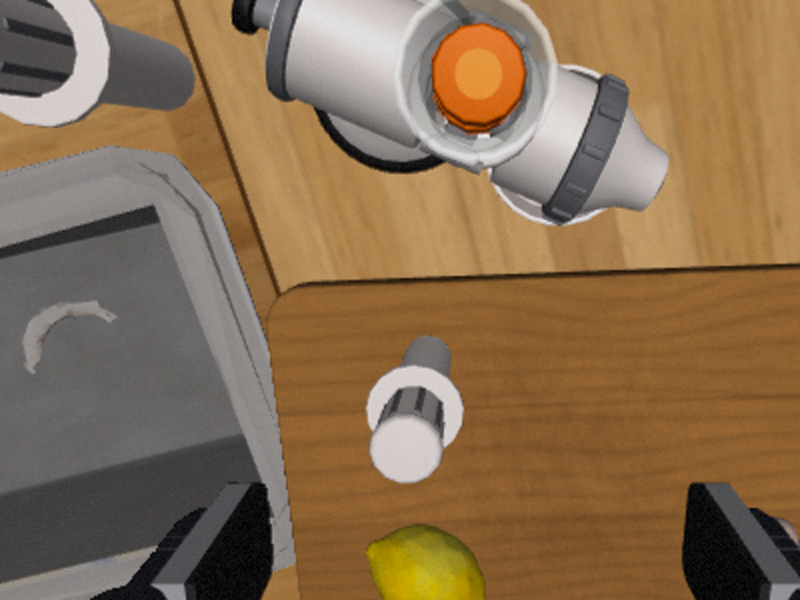

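```bash
python3 - <<'E'
from plan import *
s,p,T=wrist()
for (u,v,z) in [(283,283.5,.158),(287.5,265.5,.114)]: print(onz(p,u,v,z,T).round(4))
plan([.462,-.205,.22],2)
E
```

```text
[ 0.4628 -0.2059  0.158 ]
[ 0.4611 -0.2058  0.114 ]
[-21, -14, 26]
[-21, -14, 26]
```

drive_tool(
  rows=[
    [0, 0, 0, -0.021, -0.014, 0.026, 1],
    [0, 0, 0, -0.021, -0.014, 0.026, 1],
    [0, 0, 0, 0, 0, 0.03, 1],
    [0, 0, 0, 0, 0, 0.03, 1],
    [0, 0, 0, 0, 0, 0.02, 1],
    [0, 0, 0, 0, 0, 0, 1],
    [0, 0, 0, 0, 0, 0, 1],
    [0, 0, 0, 0, 0, 0, 1],
  ],
)

```text
time: 10.23
tool_pos: [0.4621, -0.2059, 0.1417]
tcp_rot: [3.141, 0.007, 0.002]
wrist_force: [0.5, -1.0, -0.1]
width: 0.996
grip_force: 0.0
```

drive_tool(
  rows=[
    [0, 0, 0, 0, 0, 0.012, 1],
    [0, 0, 0, 0, 0, 0.012, 1],
    [0, 0, 0, 0, 0, 0, 0.5],
    [0, 0, 0, 0, 0, 0, 0.5],
    [0, 0, 0, 0, 0, 0, 0.5],
  ],
)

```text
time: 10.65
tool_pos: [0.4608, -0.2055, 0.1166]
tcp_rot: [-3.142, -0.006, 0.0]
wrist_force: [-0.2, 0.1, 0.3]
width: 0.606
grip_force: 0.0
```

drive_tool(
  rows=[
    [0, 0, 0, 0, 0, 0, 0],
    [0, 0, 0, 0, 0, 0, 0],
    [0, 0, 0, 0, 0, 0, 0],
    [0, 0, 0, 0, 0, 0, 0],
    [0, 0, 0, 0, 0, 0, 0],
    [0, 0, 0, 0, 0, 0, 0],
  ],
  force=60,
)

```text
time: 11.15
tool_pos: [0.4614, -0.2058, 0.1174]
tcp_rot: [3.141, 0.006, 0.002]
wrist_force: [0.3, -0.5, 5.6]
width: 0.318
grip_force: 58.6
```

```bash
python3 - <<'E'
from plan import *
s,p,T=wrist(); print(s["tool_pos"].round(4),s["width"],s["grip_force"],s["wrist_force"])
save(p,"grip.png",(160,200,480,440),2)
E
```

```text
[ 0.4614 -0.2058  0.1174] 0.3181449316201637 58.59222442377359 [ 0.26822431 -0.504959    5.56472816]
```

View pics/grip.png

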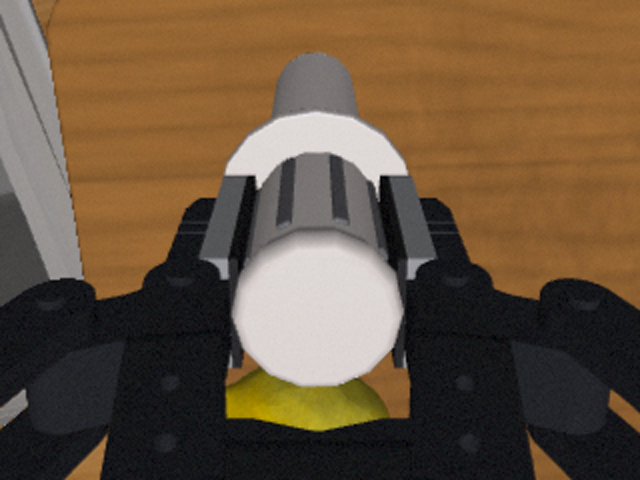

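drive_tool(
  rows=[
    [0, 0, 0, 0, 0, -0.02, 0],
    [0, 0, 0, 0, 0, -0.04, 0],
    [0, 0, 0, 0, 0, -0.04, 0],
    [0, 0, 0, 0, 0, -0.04, 0],
    [0, 0, 0, 0, 0, -0.04, 0],
    [0, 0, 0, 0, 0, -0.025, 0],
    [0, 0, 0, 0.015, 0, 0, 0],
    [0, 0, 0, 0.03, 0.008, 0, 0],
  ],
)

```text
time: 11.87
tool_pos: [0.5055, -0.2131, 0.3251]
tcp_rot: [3.14, 0.005, 0.006]
wrist_force: [0.1, 0.3, -1.5]
width: 0.317
grip_force: 59.2
```

drive_tool(
  rows=[
    [0, 0, 0, 0.035, 0.01, 0, 0],
    [0, 0, 0, 0.03, 0.01, 0, 0],
    [0, 0, 0, 0.02, 0, 0, 0],
    [0, 0, 0, 0.004, 0, 0, 0],
    [0, 0, 0, 0, 0, 0, 0],
    [0, 0, 0, 0, 0, 0, 0],
    [0, 0, 0, 0, 0, 0, 0],
    [0, 0, 0, 0, 0, 0, 0],
  ],
)

```text
time: 12.53
tool_pos: [0.5939, -0.2328, 0.3219]
tcp_rot: [3.142, 0.006, -0.0]
wrist_force: [-0.4, -0.1, 0.1]
width: 0.318
grip_force: 59.2
```

```bash
python3 - <<'E'
from plan import *
s,p,T=wrist(); print(s["time"],s["tool_pos"].round(4),s["width"],R.from_rotvec(s["tcp_rot"]).as_matrix().round(4).tolist())
# pusher in static views: compare the mask axis with a vertical one
tx,ty,tz=s["tool_pos"]
for n in ("scene","top"):
    p=read_camera(n)
    for m in masks_of(p,"pusher"):
        if m["score"]<.3: continue
        v,u=np.nonzero(m["mask"]); w=np.linalg.svd(np.c_[u-u.mean(),v-v.mean()],full_matrices=False)[2][0]
        print(n,round(m["score"],2),np.round(m["bbox"]),"c",u.mean().round(1),v.mean().round(1),"axis deg",(np.degrees(np.arctan2(w[1],w[0]))%180).round(1))
    a,b=proj(p,[tx,ty,tz-.095]),proj(p,[tx,ty,tz+.041]); print(n,"foot",a.round(1),"top",b.round(1),"axis",(np.degrees(np.arctan2(*(b-a)[::-1]))%180).round(1))
E
```

```text
12.5333 [ 0.5939 -0.2328  0.3219] 0.3181370899423083 [[1.0, 0.0037, -0.0002], [0.0037, -1.0, -0.0001], [-0.0002, 0.0001, -1.0]]
scene 0.86 [187. 317. 214. 364.] c 202.4 339.3 axis deg 64.7
scene 0.83 [214. 205. 237. 246.] c 226.1 228.0 axis deg 92.0
scene 0.82 [409. 269. 424. 293.] c 415.9 277.2 axis deg 111.8
scene 0.63 [334. 295. 364. 326.] c 348.8 310.0 axis deg 130.2
scene foot [227.4 239.5] top [218.3 204. ] axis 75.6
top 0.86 [262. 129. 283. 161.] c 273.9 144.7 axis deg 73.3
top 0.65 [301. 326. 314. 336.] c 308.4 328.7 axis deg 176.2
top 0.5 [220. 172. 230. 186.] c 223.9 179.4 axis deg 134.9
top foot [277.1 156.5] top [271.6 130.8] axis 77.8
```

drive_tool(
  rows=[
    [0, 0, 0, 0.0015, 0.001, 0.01, 0],
    [0, 0, 0, 0, 0, 0.01, 0],
    [0, 0, 0, 0, 0, 0.005, 0],
    [0, 0, 0, 0, 0, 0.005, 0],
    [0, 0, 0, 0, 0, 0.005, 0],
    [0, 0, 0, 0, 0, 0, 0],
  ],
)

```text
time: 13.28
tool_pos: [0.5964, -0.234, 0.2861]
tcp_rot: [-3.142, -0.006, 0.0]
wrist_force: [0.4, 0.3, 1.3]
width: 0.315
grip_force: 59.0
```

drive_tool(
  rows=[
    [0, 0, 0, 0, 0, 0.006, 0],
    [0, 0, 0, 0, 0, 0.006, 0],
    [0, 0, 0, 0, 0, 0.006, 0],
    [0, 0, 0, 0, 0, 0.006, 0],
  ],
)

```text
time: 13.62
tool_pos: [0.596, -0.2338, 0.2612]
tcp_rot: [-3.141, -0.006, 0.002]
wrist_force: [-0.2, 0.1, 0.6]
width: 0.322
grip_force: 59.2
```

drive_tool(
  rows=[
    [0, 0, 0, 0, 0, 0.006, 0],
    [0, 0, 0, 0, 0, 0.006, 0],
    [0, 0, 0, 0, 0, 0.006, 0],
    [0, 0, 0, 0, 0, 0.004, 0],
  ],
)

```text
time: 13.95
tool_pos: [0.5961, -0.2338, 0.2393]
tcp_rot: [-3.141, -0.006, 0.002]
wrist_force: [0.5, -0.8, 1.0]
width: 0.319
grip_force: 59.2
```

```bash
python3 - <<'E'
from plan import *
s,p,T=wrist(); tx,ty,tz=s["tool_pos"]
print(s["tool_pos"].round(4),s["wrist_force"].round(2),s["torque"].round(3))
m=masks_of(p,"pusher")
print([(round(a["score"],2),np.round(a["bbox"])) for a in m]); print("top",proj(p,[tx,ty,tz+.0406],T).round(1),"collar",proj(p,[tx,ty,tz-.0034],T).round(1))
print("mouth",proj(p,[.5955,-.2335,.205],T).round(1))
E
```

```text
[ 0.5961 -0.2338  0.2393] [ 0.5  -0.77  0.97] [-0.032  0.013  0.016]
[(0.77, array([  0., 168., 177., 260.])), (0.69, array([272., 243., 365., 392.]))]
top [316.3 359.5] collar [316.9 300.5]
mouth [316.6 275.5]
```

drive_tool(
  rows=[
    [0, 0, 0, 0, 0, 0.005, 0],
    [0, 0, 0, 0, 0, 0.005, 0],
    [0, 0, 0, 0, 0, 0.004, 0],
    [0, 0, 0, 0, 0, 0.002, 0],
  ],
)

```text
time: 14.38
tool_pos: [0.5964, -0.2339, 0.2242]
tcp_rot: [-3.141, -0.006, 0.0]
wrist_force: [-0.7, -0.4, 2.6]
width: 0.316
grip_force: 59.2
```

drive_tool(
  rows=[
    [0, 0, 0, 0, 0, 0.002, 0],
    [0, 0, 0, 0, 0, 0.002, 0],
  ],
)

```text
time: 14.55
tool_pos: [0.5967, -0.2341, 0.221]
tcp_rot: [3.141, 0.006, 0.001]
wrist_force: [0.8, 0.0, 1.7]
width: 0.318
grip_force: 59.2
```

drive_tool(
  rows=[
    [0, 0, 0, 0, 0, 0.002, 0],
    [0, 0, 0, 0, 0, 0.001, 0],
  ],
)

```text
time: 14.72
tool_pos: [0.5976, -0.2344, 0.2196]
tcp_rot: [3.14, 0.006, 0.005]
wrist_force: [-1.1, 0.8, 9.8]
width: 0.316
grip_force: 59.2
```

drive_tool(
  rows=[
    [0, 0, 0, 0, 0, 0.001, 0],
    [0, 0, 0, 0, 0, 0.001, 0],
  ],
)

```text
time: 14.88
tool_pos: [0.5986, -0.2347, 0.2196]
tcp_rot: [3.139, 0.006, 0.009]
wrist_force: [-1.0, 0.9, 15.9]
width: 0.319
grip_force: 59.6
```

drive_tool(
  rows=[
    [0, 0, 0, 0, 0, 0.001, 0],
    [0, 0, 0, 0, 0, 0, 0],
    [0, 0, 0, 0, 0, 0, 0],
    [0, 0, 0, 0, 0, 0, 0],
    [0, 0, 0, 0, 0, 0, 0],
    [0, 0, 0, 0, 0, 0, 0],
  ],
)

```text
time: 15.38
tool_pos: [0.599, -0.2347, 0.2196]
tcp_rot: [3.139, 0.006, 0.011]
wrist_force: [-1.3, -0.2, 14.3]
width: 0.321
grip_force: 59.7
```

drive_tool(
  rows=[
    [0, 0, 0, 0, 0, -0.005, 0],
    [0, 0, 0, 0, 0, -0.01, 0],
    [0, 0, 0, 0, 0, -0.015, 0],
    [0, 0, 0, 0, 0, -0.015, 0],
    [0, 0, 0, 0, 0, -0.015, 0],
    [0, 0, 0, 0, 0, -0.02, 0],
    [0, 0, 0, 0, 0, -0.02, 0],
    [0, 0, 0, 0, 0, -0.014, 0],
  ],
)

```text
time: 16.05
tool_pos: [0.5966, -0.2341, 0.3303]
tcp_rot: [3.141, 0.006, 0.001]
wrist_force: [0.6, -0.7, -0.8]
width: 0.318
grip_force: 59.4
```

drive_tool(
  rows=[
    [0, 0, 0, 0, 0, 0, 0],
    [0, 0, 0, 0, 0, 0, 0],
    [0, 0, 0, 0, 0, 0, 0],
  ],
)

```text
time: 16.3
tool_pos: [0.5959, -0.2338, 0.3271]
tcp_rot: [-3.141, -0.006, 0.003]
wrist_force: [0.3, -0.3, -0.8]
width: 0.318
grip_force: 59.4
```

```bash
python3 - <<'E'
from plan import *
s,p,T=wrist(); tx,ty,tz=s["tool_pos"]; print(s["time"],s["tool_pos"].round(4),s["wrist_force"].round(2))
for st,c in orange(p): print("w",st,c.round(1))
q=read_camera("top"); print([(st,c.round(1)) for st,c in orange(q)],"carrot-top px",proj(q,[.5955,-.2335,.124]).round(1),"flap px",proj(q,[.5955,-.2335,.142]).round(1))
for m in masks_of(q,"pusher")[:2]: print(m["score"],np.round(m["bbox"]))
print("foot",proj(q,[tx,ty,tz-.0955]).round(1))
E
```

```text
16.3 [ 0.5959 -0.2338  0.3271] [ 0.32 -0.27 -0.78]
w [319, 212, 11, 10, 58] [324.7 216.4]
[] carrot-top px [280.7 171.3] flap px [280.2 168.8]
0.68 [262. 128. 281. 161.]
0.59 [217. 170. 230. 186.]
foot [277.4 154.9]
```

drive_tool(
  rows=[
    [0, 0, 0, -0.02, 0, 0, 0],
    [0, 0, 0, -0.03, -0.008, 0, 0],
    [0, 0, 0, -0.035, -0.01, 0, 0],
    [0, 0, 0, -0.03, -0.01, 0, 0],
    [0, 0, 0, -0.02, 0, 0, 0],
    [0, 0, 0, 0, 0, 0.02, 0],
    [0, 0, 0, 0, 0, 0.04, 0],
    [0, 0, 0, 0, 0, 0.04, 0],
  ],
)

```text
time: 17.12
tool_pos: [0.4621, -0.2071, 0.2293]
tcp_rot: [3.139, 0.006, 0.007]
wrist_force: [0.3, -1.3, -1.5]
width: 0.314
grip_force: 59.4
```

drive_tool(
  rows=[
    [0, 0, 0, 0, 0, 0.04, 0],
    [0, 0, 0, 0, 0, 0.035, 0],
    [0, 0, 0, 0, 0, 0.015, 0],
    [0, 0, 0, 0, 0, 0, 0],
    [0, 0, 0, 0, 0, 0, 0],
    [0, 0, 0, 0, 0, 0, 0],
  ],
)

```text
time: 17.62
tool_pos: [0.4623, -0.207, 0.1399]
tcp_rot: [3.141, 0.006, 0.003]
wrist_force: [-0.3, -0.6, 0.1]
width: 0.319
grip_force: 59.4
```

```bash
python3 - <<'E'
from plan import *
s,p,T=wrist(); print(s["time"],s["tool_pos"].round(4),s["wrist_force"].round(2),R.from_rotvec(s["tcp_rot"]).as_matrix()[2].round(4))
q=proj(p,[.5955,-.2335,.14],T); print("chute px",q)
u,v=q.astype(int); print(p["color"][v-18:v+19:6,u-18:u+19:6].tolist() if v>18 else "out")
print([(st,c.round(1)) for st,c in orange(p)])
E
```

```text
17.6167 [ 0.4623 -0.207   0.1399] [-0.32 -0.64  0.06] [ 1.7e-03  9.0e-04 -1.0e+00]
chute px [395.64839701 -49.96434152]
out
[]
```

Foot should be about 22 mm above the board.

drive_tool(
  rows=[
    [0, 0, 0, 0, 0, 0.01, 0],
    [0, 0, 0, 0, 0, 0.007, 0],
    [0, 0, 0, 0, 0, 0.002, 0],
    [0, 0, 0, 0, 0, 0.001, 0],
    [0, 0, 0, 0, 0, 0.001, 0],
    [0, 0, 0, 0, 0, 0, 0],
  ],
)

```text
time: 18.17
tool_pos: [0.4614, -0.2065, 0.1177]
tcp_rot: [-3.142, -0.006, -0.0]
wrist_force: [-0.3, -0.6, -0.0]
width: 0.316
grip_force: 59.4
```

drive_tool(
  rows=[
    [0, 0, 0, 0, 0, 0.001, 0],
    [0, 0, 0, 0, 0, 0, 0],
  ],
)

```text
time: 18.33
tool_pos: [0.462, -0.2067, 0.1174]
tcp_rot: [3.141, 0.006, 0.002]
wrist_force: [0.1, 1.2, 3.5]
width: 0.318
grip_force: 59.5
```

drive_tool(
  rows=[
    [0, 0, 0, 0, 0, 0, 0.45],
    [0, 0, 0, 0, 0, 0, 0.45],
    [0, 0, 0, 0, 0, 0, 0.8],
    [0, 0, 0, 0, 0, 0, 0.8],
    [0, 0, 0, 0, 0, 0, 0.8],
    [0, 0, 0, 0, 0, 0, 0.8],
  ],
)

```text
time: 18.83
tool_pos: [0.4612, -0.2065, 0.1165]
tcp_rot: [-3.142, -0.006, 0.0]
wrist_force: [0.5, 0.6, 0.4]
width: 0.805
grip_force: 0.0
```

drive_tool(
  rows=[
    [0, 0, 0, 0, 0, -0.02, 0.8],
    [0, 0, 0, 0, 0, -0.04, 0.8],
    [0, 0, 0, 0, 0, -0.04, 0.8],
    [0, 0, 0, 0, 0, -0.04, 0.8],
    [0, 0, 0, 0.02, 0, -0.01, 0.8],
    [0, 0, 0, 0.03, 0, 0, 0.8],
    [0, 0, 0, 0, 0, 0, 0.8],
    [0, 0, 0, 0, 0, 0, 0.8],
  ],
)

```text
time: 19.5
tool_pos: [0.5121, -0.2062, 0.2665]
tcp_rot: [-3.141, -0.008, 0.001]
wrist_force: [-0.9, 0.5, 0.5]
width: 0.802
grip_force: 0.0
```

```bash
python3 - <<'E'
from plan import *
s,p,T=wrist(); print(s["time"],s["tool_pos"].round(4),s["wrist_force"].round(2),s["width"])
for m in masks_of(p,"pusher"):
    if m["score"]<.4: continue
    v,u=np.nonzero(m["mask"]); w=np.linalg.svd(np.c_[u-u.mean(),v-v.mean()],full_matrices=False)[2][0]
    print(round(m["score"],2),np.round(m["bbox"]),np.degrees(np.arctan2(w[1],w[0]))%180)
X=[.462,-.2067]
a,b=proj(p,X+[.022],T),proj(p,X+[.158],T); print("expected foot/top",a,b,np.degrees(np.arctan2(*(b-a)[::-1]))%180)
for z in (.124,.142,.205):
    print(z,proj(p,[.5955,-.2335,z],T).round(1))
q=proj(p,[.5955,-.2335,.142],T).astype(int); print(p["color"][q[1]-24:q[1]+25:8,q[0]-24:q[0]+25:8].tolist())
print([(st,c.round(1)) for st,c in orange(p)])
hsv=cv2.cvtColor(p["color"],cv2.COLOR_RGB2HSV); c=hsv[q[1]-30:q[1]+31,q[0]-30:q[0]+31]
vv,uu=np.nonzero((c[...,0]<16)&(c[...,1]>110)); print("orangeish",len(uu),uu.mean()+q[0]-30 if len(uu) else 0,vv.mean()+q[1]-30 if len(vv) else 0)
E
```

```text
19.5 [ 0.5121 -0.2062  0.2665] [-0.94  0.46  0.5 ] 0.8020040378449137
0.85 [ 48.  52. 204. 138.] 14.889963531434896
0.58 [387. 415. 395. 424.] 29.596354303096877
0.57 [290. 240. 340. 315.] 90.45083757932458
expected foot/top [318.03103964 244.74452622] [317.86353984 297.32816172] 90.1825092447583
0.124 [353.5 119.6]
0.142 [355.9 118.7]
0.205 [367.6 114.3]
[[[225, 224, 224], [160, 158, 156], [88, 89, 85], [81, 81, 79], [104, 102, 101], [92, 88, 87], [120, 115, 117]], [[203, 199, 197], [114, 113, 111], [126, 97, 81], [128, 126, 132], [124, 122, 130], [104, 103, 107], [126, 123, 121]], [[128, 127, 124], [132, 55, 0], [227, 119, 42], [121, 122, 126], [116, 116, 120], [80, 80, 78], [124, 122, 121]], [[135, 133, 134], [221, 111, 34], [230, 145, 50], [230, 144, 50], [208, 104, 26], [114, 66, 42], [118, 118, 114]], [[143, 142, 140], [214, 101, 15], [120, 118, 123], [118, 115, 121], [211, 100, 8], [86, 84, 85], [129, 128, 125]], [[180, 180, 179], [161, 141, 128], [116, 119, 123], [112, 113, 117], [180, 81, 0], [132, 129, 127], [133, 131, 130]], [[117, 113, 114], [200, 199, 198], [155, 154, 154], [134, 130, 130], [112, 111, 109], [146, 143, 143], [174, 170, 168]]]
[([337, 102, 16, 29, 200], array([343. , 114.6])), ([359, 111, 12, 26, 127], array([365.2, 123.8]))]
orangeish 510 352.8235294117647 118.92745098039217
```

```bash
python3 - <<'E'
from plan import *
s,p,T=wrist(); hsv=cv2.cvtColor(p["color"],cv2.COLOR_RGB2HSV); c=hsv[90:150:2,320:392:1]
for r in c: print("".join("O" if (h<16 and S>110) else ("." if v>140 else "+") for h,S,v in r.astype(int)))
a=proj(p,[.5955,-.2335,.142],T); print(a, [(proj(p,[.5955+dx,-.2335+dy,.142],T)-a).round(1).tolist() for dx,dy in((.0165,0),(0,.0165))])
E
```

```text
.........................+++++++++++++++++++++++++++++++++++++++++++++++
.......................+++++++++++++++++++++++++++++++++++++++++++++++++
...................+++++++++++++++++++++++++++++++++++++++++++++++++++++
.................+++++++++++++++++++++++++++++++++++++++++++++++++++++++
...............++++++++++++++++++O++++++++++++++++++++++++++++++++++++++
..............+++.+++++++++OOOOOOO++++++++++++++++++++++++++++++++++++++
.............++...++..O.OOOOOOOOO+++++++++++++++++++++++++++++++++++++++
............+++..+...OOOOOOOOOOO++++++++++++++++++++++++++++++++++++++++
...........++.+++++OOOOOOOOOOOOO++++++++++++++++++++++++++++++++++++++++
...........+....+.OOOOOOOOOOOOOO+++++++++++++++++OO+++++++++++++++++++++
..........++.....OOOOOOOOOOOO.....OO++++++++++++OOOO++++++++++++++++++++
...........+...+.OOOOOOOOOOO..........OOO++++++OOOOO++++++++++++++++++++
...........+..+++OOOOOOOOOO.OO............OOOOOOOOOO++++++++++++++++++++
...........++.+.+OOOOOOOOO.O...............OOOOOOOOOO+++++++++++++++++++
............++..+.OOOOOOOOOOOO.O...........OOOOOOOOOO+++++++++++++++++++
.....
[... 447 characters left out ...]
..........++++++++++++++OOOOOOO+++++++++++.+++++++++......
+++.......................+++++++++++OOOOO++++++++++++...+.+++++........
+.++........................++++++++++++++++++++++++......++++..........
...++..........................++++++..+++++++++++........+.............
..+++++.+.++.......................++++++++++++.........................
+++++++++..+............................................................
+++++++++++++...........................................................
+++++++OO+++++++++......................................................
++++O+........++++++++..................................................
[356.47338108 115.86266875] [[0.8, -25.0], [-23.1, -0.1]]
```

```bash
python3 -c "
from workcell import workorder; print(workorder.finish_job())"
```

```text
the job is handed in; nothing more can be done
None
```

I handed the job in after about 20 s of robot time; the hand-in call returned no verdict. Both carrots were pressed to the screw with about 15 N at the wrist. In the last wrist-camera pixels both flaps look shut over them, though a flap a little ajar would look much the same. The pusher stands upright and released on the board, and no bystander was touched.

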